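# Tip a tall measuring cylinder over onto the draining rack

### The job

Drain the tall measuring cylinder with the blue foot and blue band; leave the orange one standing where it is. First lean it, mouth up, over the tall ledge of the draining rack with its foot on the rack's black mat, and let go. Then take it again low down near the foot and finish the tip: lay it in the two notched ledges with its foot hanging out just before the tall ledge and its mouth at or close to the upright stop, and let go.

Things in the scene. Friction and masses are not known exactly. Their poses are not given: they have to be found in the camera images.
- cylinder_blue: Cylinder to drain: white open tube, 40 mm diameter, 220 mm tall overall, round blue foot 54 mm diameter and 10 mm thick (blue cone up to 18 mm), blue band below the mouth. 0.1 to 0.2 kg, centre of mass about 110 mm up. Nothing can enter the mouth: grip it across the outside. Starts upright on the worktop. Origin: centre of the foot's underside; z runs to the mouth.
- cylinder_orange: A second measuring cylinder of the same shape with orange foot and band, to be left standing. Same origin and axes.
- drain_rack: Fixed rack: grey plate 300 x 110 x 6 mm (x -135 to +165 mm), two steel ledges. x: the way to tip, y across, z up; origin on the worktop under the tall ledge's notch. Black mat x -130 to -20, top z 6, with a 5 mm high heel bar across it, x -98 to -93. Low ledge at x 100, same V-notch, bottom z 99.7. Stop plate 44 wide, near face x 153, top z 128. A tube in both lies mouth 7 degrees down.
- ledge_notch (a point): Bottom of the V-notch in the tall ledge, 112 mm above the worktop; axes as the rack. Ledge 12 mm thick along x; sides rise at 30 degrees to 23 mm up at y +-40 mm. A lying tube's axis is 23 mm above this point. With the foot's lowest edge on the mat 84 mm before it (in front of the heel bar) the cylinder leans 40 degrees and touches 135 mm up the tube.
There are look-alikes about, which are no part of the job. Leave any brown look-alike of the cylinder_blue alone. Leave any green look-alike of the cylinder_orange alone.

How it is judged:
On the way:
1. the blue cylinder leans mouth-up on the tall ledge with its foot on the rack's mat, let go and at rest (angle between cylinder_blue's own z axis and vertical between 0.4 and 1.13 rad and x of cylinder_blue in the frame of drain_rack between -0.16 and -0.03 m and y of cylinder_blue in the frame of drain_rack between -0.05 and 0.05 m and z of cylinder_blue in the frame of drain_rack below 0.045 m and contact force between cylinder_blue and drain_rack above 0.2 N and contact force between cylinder_blue and the fingers below 0.05 N and linear speed of cylinder_blue below 0.03 m/s), for 0.2 s.
At the end, for the whole second after the job is handed in: Blue cylinder at rest in both notches, 0 to 15 degrees mouth-down, within 12 degrees of the rack's long axis, foot underside 59 to 105 mm before the tall ledge (mouth at the stop or up to 40 mm short) and within 15 mm of the centre line; orange one upright within 30 mm of its start (angle between cylinder_blue's own z axis and vertical between 1.57 and 1.83 rad and y of cylinder_blue in the frame of drain_rack between -0.015 and 0.015 m and contact force between cylinder_blue and drain_rack above 0.2 N and linear speed of cylinder_blue below 0.02 m/s and angle between cylinder_orange's own z axis and vertical below 0.1 rad and distance of cylinder_orange from where it was at the start of the episode below 0.03 m and x of cylinder_blue in the frame of drain_rack between -0.105 and -0.059 m and z of cylinder_blue in the frame of drain_rack above 0.12 m and angle between the z axis of cylinder_blue and the x axis of drain_rack, either way round below 0.22 rad); the robot touches nothing.
It fails at once if the orange cylinder is knocked over (angle between cylinder_orange's own z axis and vertical above 0.5 rad).
It also fails if it takes over 54 s, if anything falls off the work surface, if the arm or the gripper's body presses on something with over 40 N, if the wrist force passes 120 N, or if a joint passes its speed limit or range.

### The arm

A 6-joint arm with a two-finger parallel gripper is mounted at the origin on a cart in front of the work surface, level with it; the furniture and walls round the work are solid. World frame = base frame: x ahead of the robot, y to its left, z up, the work surface at z = 0. Lengths are in m, angles in rad, forces in N, time in s.
With the tool pointing down it reaches from about 0.375 to 0.9 m from the base axis. Payload 3.1 kg.
Tool frame: the origin (TCP) lies where the fingers leave the gripper's body, on its centre line; the fingertips stand 73 mm ahead of it and the grasp point (between the pads) lies 54 mm ahead of it; z points along the fingers, y is the line along which they close (so a half turn about z gives the same grasp; the last joint's range is limited). The gripper opens to 85 mm and grips with 20 to 120 N. Pads are 22 mm wide; open, the fingers measure 114 mm over their backs; the gripper's body (76 mm by 85 mm) begins 54 mm behind the grasp point. The pads swing forward as they close: fully open they stand 13 mm farther back than shut.
Start: joints at [-1.387, 0.527, 1.433, -0, 1.181, -0.178], TCP at [0.221, -0.585, 0.304] pointing down, gripper open.
Joint ranges: [-3.08, 3.08], [-0.75, 2.2], [0.22, 2.44], [-1.43, 4.57], [0, 2.65], [-2.85, 2.85]. Speed limits (rad/s): [2.79, 2.79, 3.14, 3.14, 3.14, 3.14].

### API

Orientations are given as a unit quaternion [x, y, z, w].
In Python, from station import manip gives the robot as it stands.
- The arm moves only by the tool step_arm, never from a script. Its argument "moves" is one flat list of numbers, 5 for each row, row after row: the opening, from 0 (shut) to 1 (fully open), then the shift along the world's x, y, z scaled (see below), then the turn about the world's z scaled (see below). In form: [fingers, x, y, z, yaw, fingers, x, y, z, yaw, ...]. A call has 1 to 12 rows; each row is the pose to reach, as a shift and turn from the pose commanded when the call began, turning the shorter way round; what a row does not reach only later rows make up. The controller multiplies each number of a shift by 200 mm and each number of a turn by pi rad. A row lasts 1/8 s, in which the tool goes at most 62.5 mm and 10.7 degrees, less where a joint would pass 70% of its speed; a pose out of reach is approached as far as the arm can. A call with a number of a shift or a turn outside -1 to 1 is refused whole. A call with a gripper value outside its range is refused whole. The fingers move at their own pace and stop on an object; "grip_force" is the grip in N (left out, the last holds). Time passes only in rows, so rows that repeat a pose let the fingers close. It gives the time, the measured TCP pose, the force, the opening and the grip force at its end, in the units of the state.
- manip.sense(): the state, without advancing time (a new reading comes with each control period).
- manip.snapshot(name): name is "side" or "top"; returns a dict with "color" (384x512x3 uint8, blue, green, red), "z_map" (384x512 float32, m along the optical axis (not along the pixel's ray), 0 where there is no reading), "fovy" (degrees; the focal length in pixels is half the picture's height over the tangent of half this angle, whatever the lens; pixels are square), "cx", "cy" (the principal point, pixels), "R" (3x3) and "t" (3): a world point X has camera coordinates R X + t. Camera axes: x right, y down, z forward; pixel columns grow to the right and rows downward; lengths in m; the calibration is good to about 2 mm. A picture is of the moment at which its call begins.
- manip.sign_off(): hands the job in; it is judged then, once.
The state is a dict: "t": time; "q": joint angles; "qd": joint speeds; "tau": joint torques, N m; "tcp_pos": TCP position; "tool_rot": TCP orientation; "force": force on the tool from outside, world axes, zero at the start; "ft_torque": the same for the moment, N m; "finger_gap": opening from 0.0 (shut) to 1.0 (fully open); "gripper_force": force on a finger pad.
Only numpy, scipy, OpenCV 4.12 (cv2) and the standard library are available. Lean on these libraries where they do the work, as an engineer would, in place of code of your own. Each camera call takes 0.05 s, during which the arm holds its last target. There are 200 camera calls.

## Working session

There is one attempt and no reset: what is moved stays moved. The work goes in short steps, Python scripts to look and compute and a tool call to move; the robot and the scene stay as the last step left them, time stands still between calls to the robot, and variables do not carry over. Pictures are saved under pics/ and viewed, at most 10 in all, crops included, and the job is handed in when it is done.

Besides the shell and the picture viewer there is one more tool, called by a JSON object that holds its "api" and its "payload". step_arm: Moves the arm, as the interface text tells. Its arguments: {"type":"object","properties":{"moves":{"type":"array","items":{"type":"number"}},"grip_force":{"type":"number"}},"required":["moves"]}

```bash
mkdir -p pics; ls; python3 - <<'E'
from station import manip
import cv2,numpy as np
s=manip.sense();print(s['t'],s['tcp_pos'],s['tool_rot'],s['finger_gap'])
for n in('side','top'):
    d=manip.snapshot(n);cv2.imwrite(f'pics/{n}0.png',d['color']);np.savez(f'{n}0.npz',**d);print(n,d['fovy'],d['cx'],d['cy'],(-d['R'].T@d['t']).round(3),d['R'].round(2).tolist())
E
```

```text
pics
0.0 [ 0.22113842 -0.58397128  0.30292936] [ 9.83681321e-01  1.79916368e-01 -1.09824208e-05 -1.07653852e-03] 1.0022684055155762
side 43.07976681126068 266.800484802189 196.64692818312645 [0.999 0.345 0.913] [[-0.44, 0.9, -0.01], [0.76, 0.37, -0.53], [-0.48, -0.24, -0.85]]
top 57.81774183156718 255.86390971117586 182.7250184656043 [0.32  0.028 0.911] [[0.46, -0.89, 0.0], [-0.85, -0.45, -0.27], [0.24, 0.12, -0.96]]
```

View pics/side0.png

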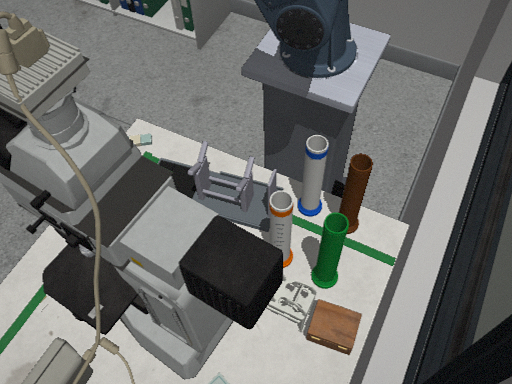

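View pics/top0.png

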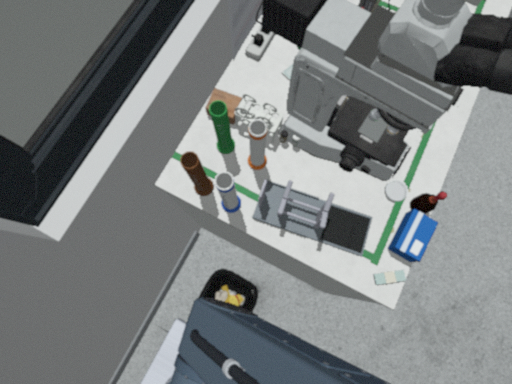

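The side view shows four tall cylinders: blue foot and band at (313,175), orange at (281,230), brown at (355,195) and green at (330,250). The rack is at about (235,185). In the top view they are blue (229,192), orange (258,145), brown (197,173), green (222,127), with the rack running from its stop at about (268,195) to the mat at about (350,228). The white tube with the blue foot and band is the one meant. The other blue things, at (414,235) in top, are a box and not a tube.

```bash
cat > h.py <<'E'
import numpy as np,cv2
from station import manip
def cloud(d):
    f=192/np.tan(np.radians(float(d['fovy']))/2);z=np.asarray(d['z_map'])
    v,u=np.mgrid[0:384,0:512];P=np.stack([(u-d['cx'])/f*z,(v-d['cy'])/f*z,z],-1)
    W=(P-d['t'])@d['R'];W[z==0]=np.nan;return W
def seg(d,col):
    h=cv2.cvtColor(d['color'],cv2.COLOR_BGR2HSV)
    r={'blue':((105,150,60),(125,255,255)),'orange':((5,170,150),(15,255,255))}[col]
    return cv2.inRange(h,*r)>0
E
python3 - <<'E'
from h import *
ims=[]
for n in('side','top'):
    d=np.load(n+'0.npz');W=cloud(d)
    box={'side':(240,400,120,300),'top':(175,285,90,225)}[n]
    m0=np.zeros((384,512),bool);m0[box[2]:box[3],box[0]:box[1]]=1
    for c in('blue','orange'):
        m=seg(d,c)&m0
        for nm,lo,hi in(('foot',-.01,.03),('band',.15,.25)):
            P=W[m&(W[...,2]>lo)&(W[...,2]<hi)]
            if len(P)>5:
                A=np.c_[2*P[:,:2],np.ones(len(P))];s=np.linalg.lstsq(A,(P[:,:2]**2).sum(1),rcond=None)[0]
                print(n,c,nm,len(P),'mean',P.mean(0).round(3),'max',P.max(0).round(3),'min',P.min(0).round(3),'circ',s[:2].round(3),np.sqrt(s[2]+s[0]**2+s[1]**2).round(3))
    h=cv2.cvtColor(d['color'],cv2.COLOR_BGR2HSV)
    rb={'side':(150,285,135,235),'top':(245,375,175,255)}[n]
    m1=np.zeros((384,512),bool);m1[rb[2]:rb[3],rb[0]:rb[1]]=1
    P=W[m1&(h[...,2]<70)&(W[...,2]<.03)&(W[...,2]>-.005)]
    print(n,'mat',len(P),np.nanmedian(P,0).round(4),cv2.minAreaRect(P[:,:2].astype(np.float32)))
    G=W[m1&(h[...,1]<90)&(h[...,2]>50)&(W[...,2]>.03)&(W[...,2]<.14)]
    print('high',len(G),np.nanmean(G,0).round(3),cv2.minAreaRect(G[:,:2].astype(np.float32)))
    np.save(n+'_hi.npy',G)
    b=box if n=='side' else (175,375,90,260)
    c=d['color'][b[2]:b[3],b[0]:b[1]] if n=='top' else d['color'][120:300,150:400]
    ims.append(cv2.resize(c,(400,int(400*c.shape[0]/c.shape[1])),interpolation=cv2.INTER_CUBIC))
H=max(i.shape[0] for i in ims);cv2.imwrite('pics/crop.png',np.hstack([cv2.copyMakeBorder(i,0,H-i.shape[0],0,0,0) for i in ims]))
E
```

```text
side blue foot 171 mean [0.482 0.182 0.012] max [0.494 0.203 0.021] min [0.448 0.152 0.003] circ [0.468 0.177] 0.023
side blue band 100 mean [0.483 0.182 0.207] max [0.489 0.197 0.215] min [0.468 0.162 0.198] circ [0.468 0.176] 0.02
side orange foot 68 mean [0.61  0.191 0.012] max [0.626 0.196 0.019] min [0.586 0.185 0.006] circ [0.606 0.178] 0.017
side mat 1108 [ 0.53   -0.0828  0.0071] ((0.5342164039611816, -0.029195427894592285), (0.10991306602954865, 0.2940051257610321), 8.095187187194824)
high 1562 [0.532 0.018 0.085] ((0.5425308346748352, 0.06692268699407578), (0.2623448371887207, 0.11839313805103302), 77.2925796508789)
top blue foot 37 mean [0.454 0.164 0.011] max [0.48  0.189 0.017] min [0.442 0.152 0.005] circ [0.464 0.175] 0.022
top mat 1412 [ 0.5412 -0.1215  0.0059] ((0.5274540781974792, -0.03418821096420288), (0.10064432770013809, 0.2831164598464966), 7.23001766204834)
high 790 [0.523 0.011 0.088] ((0.5215801000595093, 0.029429413378238678), (0.08673647046089172, 0.1653982549905777), 8.106714248657227)
```

View pics/crop.png

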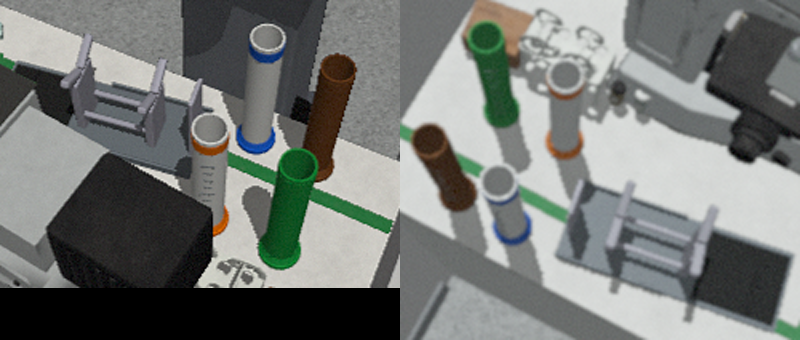

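The crop confirms it: the white tube with blue band and blue foot stands at (262,90) in the left half and (505,200) in the right half. The orange, brown and green ones stand apart from it. Next I refine the rack pose and check the obstacles.

```bash
python3 - <<'E'
from h import *
from scipy.optimize import minimize
Ps=[]
for n,rb in(('side',(150,285,135,235)),('top',(245,375,175,255))):
    d=np.load(n+'0.npz');W=cloud(d);sub=W[rb[2]:rb[3],rb[0]:rb[1]].reshape(-1,3)
    sub=sub[(sub[:,2]>.004)&(sub[:,2]<.15)];Ps.append(sub)
def boxd(p,c,h):
    q=np.abs(p-c)-h;return np.linalg.norm(np.maximum(q,0),axis=1)+np.minimum(q.max(1),0)
def dist(p):
    D=[boxd(p,np.array([.015,0,.003]),np.array([.15,.055,.003])),boxd(p,np.array([.156,0,.064]),np.array([.003,.022,.064]))]
    for x0,zb in((0,.112),(.1,.0997)):
        vt=zb+np.minimum(np.abs(p[:,1])*np.tan(np.pi/6),.023)
        q=np.c_[np.abs(p[:,0]-x0)-.006,np.abs(p[:,1])-.04,(p[:,2]-vt)*.87,-p[:,2]]
        D.append(np.linalg.norm(np.maximum(q,0),axis=1)+np.minimum(q.max(1),0))
    return np.min(np.abs(D),0)
def cost(a,P):
    c,s=np.cos(a[2]),np.sin(a[2]);q=P[:,:2]-a[:2]
    L=np.c_[q@[c,s],q@[-s,c],P[:,2]];return np.minimum(dist(L),.012).mean()
for nm,P in(('side',Ps[0]),('top',Ps[1]),('both',np.vstack(Ps))):
    best=min((minimize(cost,[x,y,t],args=(P,),method='Nelder-Mead',options=dict(initial_simplex=np.array([[x,y,t],[x+.01,y,t],[x,y+.01,t],[x,y,t+.05]]))) for x in(.52,.54) for y in(-.07,-.05,-.03) for t in(1.68,1.73)),key=lambda r:r.fun)
    print(nm,best.x.round(4),best.fun,np.degrees(best.x[2]))
d=np.load('top0.npz');e=np.load('side0.npz')
A=np.vstack([cloud(x).reshape(-1,3) for x in(d,e)]);A=A[~np.isnan(A[:,0])]
print('max heights grid rows x .35-.85, cols y -.35..+.35')
for x in np.arange(.35,.85,.05):
    print(round(x,2),[int(1000*max([0,*A[(abs(A[:,0]-x-.025)<.025)&(abs(A[:,1]-y-.025)<.025)][:,2]])) for y in np.arange(-.35,.35,.05)])
E
```

```text
side [ 0.5346 -0.0475  1.7112] 0.00259736974288147 98.04187798526311
top [ 0.532  -0.0463  1.7069] 0.0018665474856567076 97.79895528454195
both [ 0.5334 -0.0476  1.7079] 0.0022794094553706136 97.85788063931318
max heights grid rows x .35-.85, cols y -.35..+.35
0.35 [0, 0, 0, 0, 0, 0, 0, 0, 0, 0, 0, 0, 0, 0]
0.4 [3, 5, 8, 5, 6, 6, 4, 5, 5, 5, 222, 5, 14, 6]
0.45 [13, 16, 16, 10, 10, 135, 136, 123, 124, 130, 223, 223, 224, 6]
0.5 [55, 57, 56, 10, 14, 133, 133, 113, 118, 131, 6, 5, 6, 5]
0.55 [57, 58, 58, 9, 15, 10, 135, 17, 124, 18, 222, 220, 223, 5]
0.6 [57, 59, 57, 9, 4, 4, 4, 3, 4, 218, 222, 221, 222, 5]
0.65 [54, 132, 61, 16, 166, 166, 164, 164, 69, 62, 116, 112, 111, 50]
0.7 [0, 77, 48, 507, 510, 571, 591, 591, 394, 384, 313, 112, 113, 50]
0.75 [4, 6, 4, 77, 514, 534, 649, 591, 393, 400, 402, 402, 5, 6]
0.8 [4, 5, 4, 74, 495, 493, 635, 591, 513, 401, 403, 402, 4, 4]
```

{"api": "step_arm", "payload": {"moves": [1, 0.5, 1, 0.2, 0.2, 1, 0.5, 1, 0.2, 0.2, 1, 0.5, 1, 0.2, 0.2, 1, 0.5, 1, 0.2, 0.2, 1, 0.5, 1, 0.2, 0.2], "grip_force": 30}}

```text
t: 0.72
tcp_pos: [0.3221, -0.3818, 0.3443]
tool_rot: [0.879, 0.477, 0.0, -0.0]
force: [-0.1, 0.2, -0.9]
finger_gap: 0.998
gripper_force: 0.0
```

{"api": "step_arm", "payload": {"moves": [1, 0.5, 1, 0, 0.229, 1, 0.5, 1, 0, 0.229, 1, 0.5, 1, 0, 0.229, 1, 0.5, 1, 0, 0.229, 1, 0.5, 1, 0, 0.229]}}

```text
t: 1.35
tcp_pos: [0.4218, -0.1835, 0.3436]
tool_rot: [0.655, 0.755, -0.0, -0.0]
force: [0.1, -0.1, 0.2]
finger_gap: 0.999
gripper_force: 0.0
```

{"api": "step_arm", "payload": {"moves": [1, 0.2, 1, 0, 0, 1, 0.2, 1, 0, 0, 1, 0.2, 1, 0, 0, 1, 0.2, 1, 0, 0, 1, 0.2, 1, 0, 0]}}

```text
t: 1.98
tcp_pos: [0.4617, 0.0148, 0.3437]
tool_rot: [0.656, 0.754, -0.0, 0.0]
force: [-1.0, -0.1, -0.5]
finger_gap: 1.003
gripper_force: 0.0
```

{"api": "step_arm", "payload": {"moves": [1, 0.026, 0.81, 0, 0, 1, 0.026, 0.81, 0, 0, 1, 0.026, 0.81, 0, 0, 1, 0.026, 0.81, 0, 0, 1, 0.026, 0.81, 0, 0]}}

```text
t: 2.6
tcp_pos: [0.4671, 0.1755, 0.3437]
tool_rot: [0.657, 0.754, -0.001, 0.0]
force: [0.3, -0.5, -0.3]
finger_gap: 0.999
gripper_force: 0.0
```

```bash
python3 - <<'E'
from h import *
print(manip.sense()['tcp_pos'])
for n in('side','top'):
    d=manip.snapshot(n);W=cloud(d);np.savez(n+'1.npz',**d)
    x0,x1,y0,y1={'side':(250,400,120,260),'top':(175,285,90,225)}[n]
    m=np.zeros((384,512),bool);m[y0:y1,x0:x1]=1
    for nm,lo,hi in(('foot',0,.012),('tube',.03,.18),('band',.19,.222)):
        sel=m&(W[...,2]>lo)&(W[...,2]<hi)&(np.hypot(W[...,0]-.467,W[...,1]-.1765)<.035)
        if nm!='tube': sel&=seg(d,'blue')
        P=W[sel]
        if len(P)<9: continue
        r={'foot':.027,'tube':.02,'band':.02}[nm]
        from scipy.optimize import least_squares
        s=least_squares(lambda c:np.hypot(*(P[:,:2]-c).T)-r,[.467,.1765],loss='soft_l1',f_scale=.002)
        print(n,nm,len(P),s.x.round(4))
c=np.hstack([np.load('side1.npz')['color'][60:320,150:450],np.load('top1.npz')['color'][60:320,130:430]])
cv2.imwrite('pics/s1.png',cv2.resize(c,(800,347)))
E
```

```text
[0.46706083 0.17547333 0.34368746]
side foot 88 [0.4653 0.1754]
side tube 830 [0.4671 0.1762]
side band 100 [0.4675 0.1764]
top foot 21 [0.4672 0.1805]
top tube 334 [0.465  0.1774]
```

View pics/s1.png

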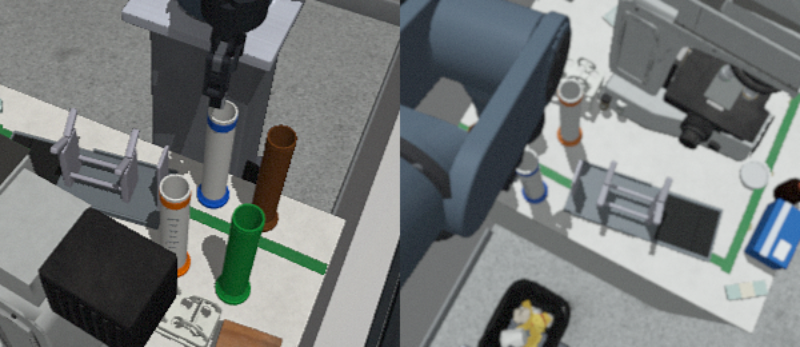

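The gripper hangs over the blue cylinder (left half (218,100)), with orange, brown and green clear of it. I lower and grip.

{"api": "step_arm", "payload": {"moves": [1, 0, 0.005, -0.2, 0, 1, 0, 0.005, -0.35, 0, 1, 0, 0.005, -0.5, 0, 1, 0, 0.005, -0.5, 0, 0, 0, 0.005, -0.5, 0, 0, 0, 0.005, -0.5, 0, 0, 0, 0.005, -0.5, 0, 0, 0, 0.005, -0.5, 0, 0, 0, 0.005, -0.5, 0, 0, 0, 0.005, -0.5, 0], "grip_force": 30}}

```text
t: 3.95
tcp_pos: [0.467, 0.1786, 0.2452]
tool_rot: [0.656, 0.755, 0.001, 0.001]
force: [0.2, -0.1, 7.5]
finger_gap: 0.462
gripper_force: 30.0
```

{"api": "step_arm", "payload": {"moves": [0, 0, 0, 0.15, 0, 0, 0, 0, 0.3, 0, 0, 0, 0, 0.45, 0, 0, 0, 0, 0.45, 0]}}

```text
t: 4.45
tcp_pos: [0.4674, 0.1788, 0.3359]
tool_rot: [0.656, 0.755, 0.002, 0.002]
force: [0.1, 0.3, -2.1]
finger_gap: 0.463
gripper_force: 31.5
```

{"api": "step_arm", "payload": {"moves": [0, 0, 0, 0.25, 0, 0, 0, 0, 0.4, 0, 0, 0.05, -0.2, 0.4, 0, 0, 0.1, -0.4, 0.4, 0, 0, 0.14, -0.6, 0.4, 0, 0, 0.18, -0.72, 0.4, 0, 0, 0.18, -0.72, 0.4, 0]}}

```text
t: 5.32
tcp_pos: [0.5024, 0.0331, 0.412]
tool_rot: [0.658, 0.753, -0.001, -0.001]
force: [-0.0, 0.5, -2.4]
finger_gap: 0.461
gripper_force: 31.7
```

{"api": "step_arm", "payload": {"moves": [0, 0.05, -0.2, 0, 0, 0, 0.1, -0.4, 0, 0, 0, 0.14, -0.6, 0, 0, 0, 0.19, -0.72, 0, 0, 0, 0.19, -0.72, 0, 0, 0, 0.19, -0.72, 0, 0]}}

```text
t: 6.08
tcp_pos: [0.5401, -0.1082, 0.4133]
tool_rot: [0.656, 0.755, 0.0, -0.001]
force: [-0.2, 1.0, -2.2]
finger_gap: 0.462
gripper_force: 31.7
```

```bash
python3 - <<'E'
from h import *
s=manip.sense();print(s['tcp_pos'],s['force'])
R0=np.array([.533,-.047]);a=np.radians(97.9);ex=np.array([np.cos(a),np.sin(a)])
q=s['tcp_pos'][:2]-R0;print('rack',q@ex,q@[-ex[1],ex[0]])
ims=[]
for n in('side','top'):
    d=manip.snapshot(n);np.savez(n+'2.npz',**d);ims.append(d['color'][60:320,100:400])
    W=cloud(d);m=(W[...,2]>.03)&(np.hypot(W[...,0]-s['tcp_pos'][0],W[...,1]-s['tcp_pos'][1])<.06)&seg(d,'blue')
    P=W[m];
    if len(P): print(n,len(P),P.mean(0).round(3),P.min(0).round(3),P.max(0).round(3))
cv2.imwrite('pics/s2.png',cv2.resize(np.hstack(ims),(800,347)))
E
```

```text
[ 0.5400966  -0.10818928  0.41332018] [-0.17260758  1.02467996 -2.16959668]
rack -0.06158394904077918 0.0013808845857588578
side 345 [ 0.55  -0.096  0.238] [ 0.516 -0.134  0.168] [ 0.569 -0.082  0.383]
```

View pics/s2.png

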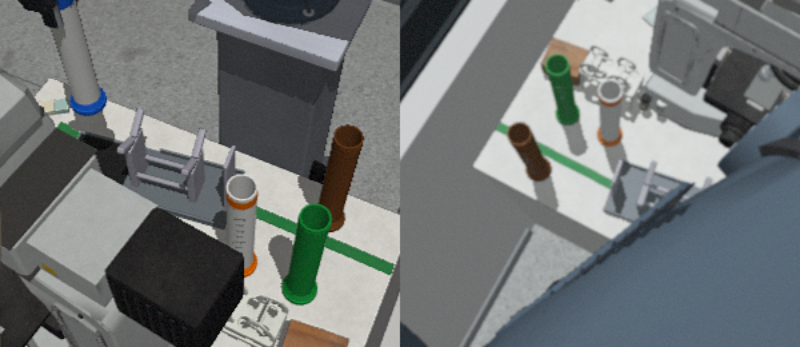

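The blue cylinder hangs upright from the gripper above the mat (foot at left-half (88,100)), and the orange one is untouched. I lower it onto the mat.

{"api": "step_arm", "payload": {"moves": [0, 0.005, 0, -0.2, 0, 0, 0.005, 0, -0.4, 0, 0, 0.005, 0, -0.6, 0, 0, 0.005, 0, -0.7, 0, 0, 0.005, 0, -0.76, 0, 0, 0.005, 0, -0.8, 0, 0, 0.005, 0, -0.81, 0, 0, 0.005, 0, -0.81, 0], "grip_force": 22}}

```text
t: 7.18
tcp_pos: [0.5418, -0.1096, 0.2525]
tool_rot: [0.656, 0.754, 0.0, 0.001]
force: [0.5, -0.2, -2.1]
finger_gap: 0.459
gripper_force: 31.7
```

{"api": "step_arm", "payload": {"moves": [0, 0, 0, -0.01, 0, 0, -0.006, 0.042, -0.005, 0, 0, -0.012, 0.084, -0.002, 0, 0, -0.018, 0.128, -0.001, 0, 0, -0.024, 0.173, 0, 0, 0, -0.03, 0.215, -0.002, 0, 0, -0.036, 0.257, -0.005, 0, 0, -0.042, 0.3, -0.01, 0, 0, -0.047, 0.34, -0.018, 0, 0, -0.047, 0.34, -0.018, 0]}}

```text
t: 8.43
tcp_pos: [0.533, -0.0417, 0.2491]
tool_rot: [0.656, 0.755, 0.0, 0.002]
force: [-0.0, -4.8, 2.6]
finger_gap: 0.461
gripper_force: 32.7
```

```bash
python3 - <<'E'
from h import *
s=manip.sense();print(s['tcp_pos'],s['force'])
d=manip.snapshot('side');np.savez('side3.npz',**d)
cv2.imwrite('pics/s3.png',cv2.resize(d['color'][40:240,80:340],(780,600)))
E
```

```text
[ 0.53296782 -0.04173968  0.24908997] [-0.01112083 -4.76153479  2.57922855]
```

View pics/s3.png

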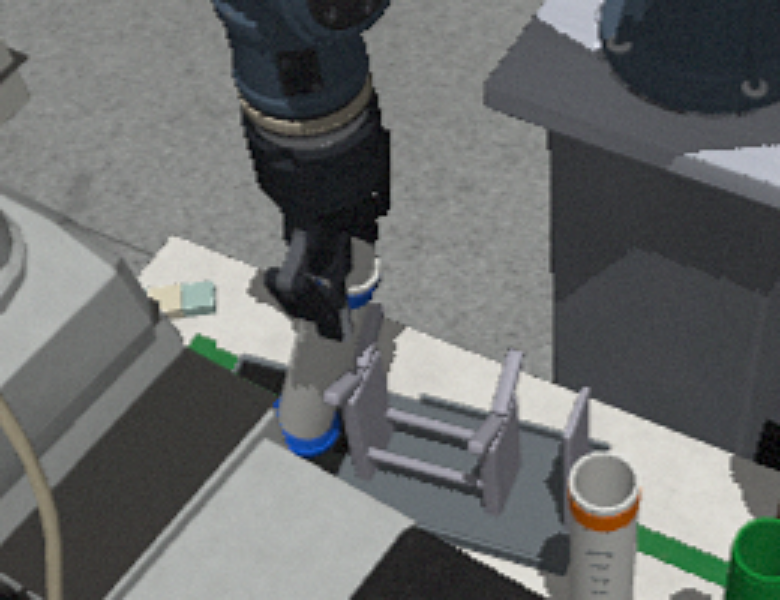

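The tube leans about 20° toward the ledge (foot at (310,440), mouth at (360,275)), with its foot on the mat. I carry on to 40°.

{"api": "step_arm", "payload": {"moves": [0, -0.002, 0.016, -0.013, 0, 0, -0.004, 0.031, -0.027, 0, 0, -0.005, 0.04, -0.038, 0, 0, -0.007, 0.049, -0.05, 0, 0, -0.008, 0.057, -0.068, 0, 0, -0.009, 0.064, -0.087, 0, 0, -0.009, 0.067, -0.107, 0, 0, -0.009, 0.069, -0.127, 0, 0, -0.009, 0.069, -0.127, 0]}}

```text
t: 9.6
tcp_pos: [0.5313, -0.0269, 0.2252]
tool_rot: [0.657, 0.754, 0.002, 0.001]
force: [-0.9, 0.7, 15.7]
finger_gap: 0.464
gripper_force: 32.4
```

```bash
cat >> h.py <<'E'
R0=np.array([.533,-.047,0]);a_=np.radians(97.9);RR=np.array([[np.cos(a_),np.sin(a_),0],[-np.sin(a_),np.cos(a_),0],[0,0,1]])
def rk(p): return (np.asarray(p)-R0)@RR.T
def tube(name,save=None,roi=None):
    """foot/band blue centroids in the rack frame from a view"""
    d=manip.snapshot(name)
    if save: np.savez(save,**d)
    L=rk(cloud(d));m=seg(d,'blue')&(abs(L[...,0])<.25)&(abs(L[...,1])<.1)&(L[...,2]>.0)&(L[...,2]<.26)
    n,lab,st,ce=cv2.connectedComponentsWithStats(m.astype(np.uint8))
    for i in range(1,n):
        if st[i,4]>15:
            P=L[lab==i];print(name,st[i,4],ce[i].round(),'mean',P.mean(0).round(3),'min',P.min(0).round(3),'max',P.max(0).round(3))
    return d
E
python3 - <<'E'
from h import *
s=manip.sense();print(s['tcp_pos'],rk(s['tcp_pos']),s['force']);tube('side')
E
```

```text
[ 0.5313363  -0.02688588  0.22523731] [ 0.02015189 -0.00111667  0.22523731] [-0.92787957  0.67963365 15.7388683 ]
```

{"api": "step_arm", "payload": {"moves": [0.5, 0, 0, 0, 0, 0.6, 0, 0, 0, 0, 1, 0, 0, 0, 0, 1, 0, 0, 0, 0, 1, 0, 0, 0.15, 0, 1, 0, 0, 0.3, 0, 1, 0, 0, 0.45, 0, 1, 0, 0, 0.45, 0]}}

```text
t: 10.65
tcp_pos: [0.5314, -0.0279, 0.3149]
tool_rot: [0.656, 0.754, 0.001, 0.002]
force: [-0.3, -0.3, 0.3]
finger_gap: 0.998
gripper_force: 0.0
```

```bash
python3 - <<'E'
from h import *
d=tube('side');e=tube('top')
cv2.imwrite('pics/s4.png',np.hstack([cv2.resize(d['color'][60:240,80:320],(400,300)),cv2.resize(e['color'][110:290,220:460],(400,300))]))
E
```

```text
side 87 [200. 145.] mean [ 0.02  -0.018  0.194] min [ 0.004 -0.023  0.179] max [ 0.037 -0.006  0.209]
top 681 [408. 234.] mean [-0.218 -0.029  0.047] min [-0.25  -0.094  0.013] max [-0.19   0.026  0.059]
```

View pics/s4.png

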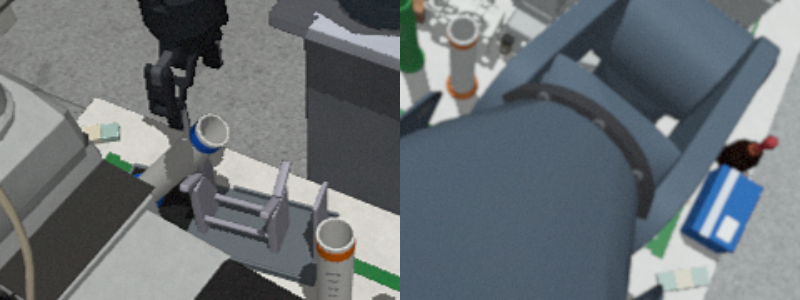

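The tube leans mouth-up over the tall ledge, released (mouth at left-half (208,132), foot hidden behind the instrument at about (160,200)). Next I measure its lean for the low grasp.

```bash
cat >> h.py <<'E'
def fit(name='side'):
    from scipy.optimize import least_squares
    d=manip.snapshot(name);L=rk(cloud(d)).reshape(-1,3);h=cv2.cvtColor(d['color'],cv2.COLOR_BGR2HSV).reshape(-1,3)
    white=(h[:,1]<60)&(h[:,2]>60);B=seg(d,'blue').reshape(-1)
    best=None
    for th0 in(35,42,50,60,80,97):
        x=np.array([-.01,0,.14,np.radians(th0),0.])
        for w in(.03,.012,.007,.005):
            def D(x,P):
                u=np.array([np.sin(x[3])*np.cos(x[4]),np.sin(x[4]),np.cos(x[3])*np.cos(x[4])]);q=P-[0 if th0<75 else -.01,x[1],x[2]]
                t=q@u;return np.linalg.norm(q-t[:,None]*u,axis=1)-.02,t
            m=(white|B)&(abs(L[:,0])<.2)&(abs(L[:,1])<.035)&(L[:,2]>.02)&(L[:,2]<.24)
            P=L[m];e,t=D(x,P);P=P[(abs(e)<w)&(abs(t)<.18)]
            if len(P)<50: break
            r=least_squares(lambda z:D(z,P)[0],x,loss='soft_l1',f_scale=.002);x=r.x
        else:
            b=L[B&m];e,t=D(x,b);t=t[(abs(e)<.008)]
            if best is None or len(P)>best[0]: best=(len(P),np.degrees(x[3:]).round(1),x[1:3].round(4),t.min().round(4) if len(t) else 0,t.max().round(4) if len(t) else 0)
    print('n, angles, (y,z) at x=0, blue s range',best);return d
E
python3 - <<'E'
from h import *
fit()
E
```

```text
n, angles, (y,z) at x=0, blue s range (1160, array([34.2, -0.7]), array([-0.0019,  0.1592]), np.float64(-0.1589), np.float64(0.047))
```

The tube stands at a 34° lean, foot edge 72 mm before the ledge, and the way-point conditions are met. At that angle the gripper body would strike the tube in a low grasp, so I regrip high, swing the foot back past the heel bar to about 47°, and test whether it holds there.

{"api": "step_arm", "payload": {"moves": [1, 0, 0.01, -0.15, 0, 1, 0, 0.01, -0.3, 0, 1, 0, 0.01, -0.367, 0, 1, 0, 0.01, -0.367, 0, 0, 0, 0.01, -0.367, 0, 0, 0, 0.01, -0.367, 0, 0, 0, 0.01, -0.367, 0, 0, 0, 0.01, -0.367, 0, 0, 0, 0.01, -0.367, 0, 0, 0, 0.01, -0.367, 0], "grip_force": 25}}

```text
t: 12.05
tcp_pos: [0.5306, -0.0257, 0.2401]
tool_rot: [0.656, 0.754, 0.0, 0.001]
force: [-0.2, 1.7, 4.7]
finger_gap: 0.46
gripper_force: 28.4
```

{"api": "step_arm", "payload": {"moves": [0, -0.003, 0.021, 0.031, 0, 0, -0.006, 0.042, 0.062, 0, 0, -0.007, 0.05, 0.03, 0, 0, -0.0075, 0.055, 0, 0, 0, -0.008, 0.06, -0.04, 0, 0, -0.009, 0.067, -0.077, 0, 0, -0.009, 0.067, -0.077, 0, 0, -0.006, 0.04, -0.1, 0, 0, -0.002, 0.012, -0.128, 0, 0, -0.002, 0.012, -0.128, 0]}}

```text
t: 13.3
tcp_pos: [0.5301, -0.0244, 0.2133]
tool_rot: [0.657, 0.754, -0.0, 0.0]
force: [1.6, -5.5, -0.9]
finger_gap: 0.462
gripper_force: 26.5
```

```bash
python3 - <<'E'
from h import *
s=manip.sense();print(rk(s['tcp_pos']),s['force']);fit()
E
```

```text
[ 0.02274372 -0.0002608   0.21333422] [ 1.57430839 -5.4744019  -0.90205679]
n, angles, (y,z) at x=0, blue s range (785, array([49.4, -1.4]), array([-0.0022,  0.1472]), np.float64(-0.1672), np.float64(0.0372))
```

{"api": "step_arm", "payload": {"moves": [0, 0.001, -0.012, -0.011, 0, 0, 0.003, -0.025, -0.022, 0, 0, 0.003, -0.025, -0.022, 0]}}

```text
t: 13.72
tcp_pos: [0.5308, -0.0286, 0.2097]
tool_rot: [0.656, 0.754, 0.0, 0.001]
force: [1.0, -3.8, 2.0]
finger_gap: 0.463
gripper_force: 26.7
```

```bash
python3 - <<'E'
from h import *
s=manip.sense();print(rk(s['tcp_pos']),s['force']);fit()
E
```

```text
[ 0.01850333 -0.00031462  0.20971533] [ 1.00019805 -3.7682166   1.9861421 ]
n, angles, (y,z) at x=0, blue s range (735, array([49.2, -1.1]), array([-0.0022,  0.1474]), np.float64(-0.174), np.float64(0.0316))
```

{"api": "step_arm", "payload": {"moves": [0.53, 0, 0, 0, 0, 0.53, 0, 0, 0, 0, 0, 0, 0, 0, 0, 0, 0, 0, 0, 0, 0, 0, 0, 0, 0]}}

```text
t: 14.4
tcp_pos: [0.53, -0.0281, 0.2093]
tool_rot: [0.656, 0.754, -0.0, -0.001]
force: [-0.2, 0.3, -0.4]
finger_gap: 0.461
gripper_force: 25.7
```

```bash
python3 - <<'E'
from h import *
s=manip.sense();print(rk(s['tcp_pos']),s['force']);fit()
E
```

```text
[0.01917227 0.00038561 0.2093009 ] [-0.15579691  0.31137015 -0.43232732]
n, angles, (y,z) at x=0, blue s range (703, array([48. , -1.2]), array([-0.0017,  0.1491]), np.float64(-0.1779), np.float64(0.0293))
```

{"api": "step_arm", "payload": {"moves": [0.6, 0, 0, 0, 0, 0.6, 0, 0, 0, 0, 0.6, 0, 0, 0, 0, 0.6, 0, 0, 0, 0, 0.6, 0, 0, 0, 0]}}

```text
t: 15.08
tcp_pos: [0.5305, -0.0283, 0.2095]
tool_rot: [0.656, 0.754, 0.0, 0.0]
force: [1.1, -0.1, -0.7]
finger_gap: 0.6
gripper_force: 0.0
```

```bash
python3 - <<'E'
from h import *
s=manip.sense();print(rk(s['tcp_pos']),s['force']);fit()
E
```

```text
[ 1.88349391e-02 -6.34936857e-05  2.09538255e-01] [ 1.05122916 -0.06146937 -0.71534659]
n, angles, (y,z) at x=0, blue s range (673, array([47.9, -0.8]), array([-0.002 ,  0.1489]), np.float64(-0.1766), np.float64(0.0307))
```

It is stable at 48°. I open, lift and move to above the low part of the tube.

{"api": "step_arm", "payload": {"moves": [1, 0, 0, 0, 0, 1, 0, 0, 0.05, 0, 1, 0, 0, 0.25, 0, 1, 0, 0, 0.45, 0, 1, 0.03, -0.2, 0.45, 0, 1, 0.06, -0.4, 0.45, 0, 1, 0.0865, -0.624, 0.45, 0, 1, 0.0865, -0.624, 0.45, 0, 1, 0.0865, -0.624, 0.45, 0]}}

```text
t: 16.25
tcp_pos: [0.5473, -0.1528, 0.2997]
tool_rot: [0.657, 0.754, 0.0, -0.0]
force: [0.1, 0.2, 0.7]
finger_gap: 1.0
gripper_force: 0.0
```

```bash
python3 - <<'E'
from h import *
s=manip.sense();print(rk(s['tcp_pos']),s['tcp_pos'],s['force']);fit();d=tube('side');e=tube('top')
cv2.imwrite('pics/s5.png',np.hstack([cv2.resize(d['color'][60:240,80:320],(400,300)),cv2.resize(e['color'][110:290,220:460],(400,300))]))
E
```

```text
[-0.10671842  0.00034431  0.2997115 ] [ 0.54732683 -0.15275293  0.2997115 ] [0.13351581 0.17634376 0.65375174]
n, angles, (y,z) at x=0, blue s range (1129, array([48.6, -0.3]), array([-0.0017,  0.1473]), np.float64(-0.1766), np.float64(0.0323))
side 97 [198. 151.] mean [ 0.012 -0.015  0.17 ] min [ 0.001 -0.022  0.151] max [0.03  0.005 0.184]
```

View pics/s5.png

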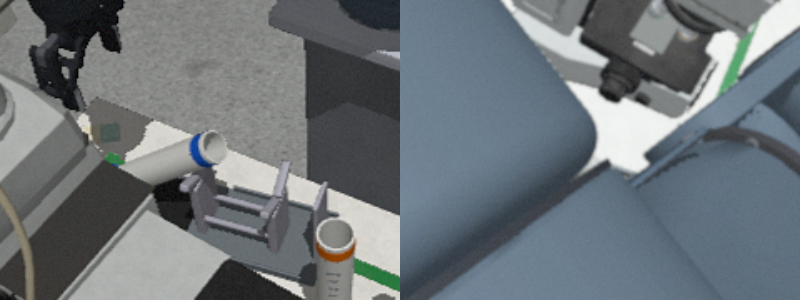

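The tube still leans at 48° (mouth at left-half (208,148)), and the gripper is above its foot end. I lower and grip low.

{"api": "step_arm", "payload": {"moves": [1, 0, 0, -0.25, 0, 1, 0, 0, -0.5, 0, 1, 0, 0, -0.7, 0, 1, 0, 0, -0.8, 0, 1, 0, 0, -0.86, 0, 1, 0, 0, -0.9, 0, 1, 0, 0, -0.9, 0], "grip_force": 40}}

```text
t: 17.27
tcp_pos: [0.5479, -0.1529, 0.1197]
tool_rot: [0.656, 0.755, 0.0, 0.0]
force: [0.0, 1.5, 0.4]
finger_gap: 0.998
gripper_force: 0.0
```

{"api": "step_arm", "payload": {"moves": [0, 0, 0, 0, 0, 0, 0, 0, 0, 0, 0, 0, 0, 0, 0, 0, 0, 0, 0, 0, 0, 0, 0, 0, 0, 0, 0, 0, 0, 0], "grip_force": 40}}

```text
t: 18.02
tcp_pos: [0.5481, -0.1534, 0.1201]
tool_rot: [0.656, 0.754, 0.0, 0.001]
force: [-0.2, -0.9, 6.0]
finger_gap: 0.452
gripper_force: 40.7
```

```bash
python3 - <<'E'
from h import *
s=manip.sense();print(rk(s['tcp_pos']),s['tcp_pos'],s['force']);fit()
E
```

```text
[-0.10748449 -0.00029743  0.12008639] [ 0.54806776 -0.15342352  0.12008639] [-0.2300848  -0.91636622  6.02510396]
n, angles, (y,z) at x=0, blue s range (1107, array([48.4, -0.8]), array([-0.0017,  0.1472]), np.float64(0.0168), np.float64(0.0314))
```

Low grip holds. I raise the foot so the tube turns over the ledge to about level.

{"api": "step_arm", "payload": {"moves": [0, 0.001, -0.012, 0.065, 0, 0, 0.003, -0.025, 0.135, 0, 0, 0.005, -0.035, 0.21, 0, 0, 0.006, -0.042, 0.28, 0, 0, 0.004, -0.03, 0.34, 0, 0, 0.002, -0.012, 0.4, 0, 0, 0.002, -0.012, 0.4, 0]}}

```text
t: 18.95
tcp_pos: [0.5485, -0.1552, 0.2006]
tool_rot: [0.656, 0.755, 0.0, 0.001]
force: [0.7, -0.9, -2.3]
finger_gap: 0.45
gripper_force: 40.6
```

```bash
python3 - <<'E'
from h import *
s=manip.sense();print(rk(s['tcp_pos']),s['force']);d=fit();tube('side')
cv2.imwrite('pics/s6.png',cv2.resize(d['color'][60:240,80:320],(600,450)))
E
```

```text
[-0.10928963 -0.00045567  0.2006401 ] [ 0.69294907 -0.85315318 -2.32819598]
n, angles, (y,z) at x=0, blue s range (651, array([4.8, 2.5]), array([-0.0033,  0.1968]), np.float64(0.0343), np.float64(0.0426))
side 113 [192. 125.] mean [ 0.012 -0.015  0.247] min [-0.001 -0.023  0.23 ] max [0.03  0.005 0.26 ]
```

View pics/s6.png

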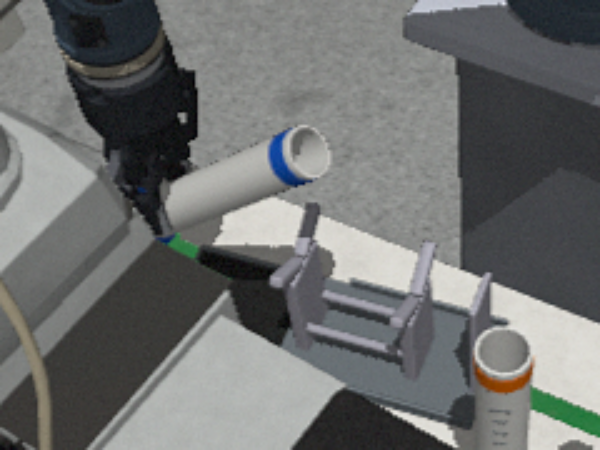

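The tube was held stiffly at 48° in the grip and lifted clear of the ledge (mouth (305,155)). I lower it back onto the ledge and cut the grip force so gravity can turn it in the pads.

{"api": "step_arm", "payload": {"moves": [0, 0, 0, -0.12, 0, 0, 0, 0, -0.24, 0, 0, 0, 0, -0.3, 0, 0, 0, 0, -0.3, 0], "grip_force": 40}}

```text
t: 19.55
tcp_pos: [0.5476, -0.1553, 0.1383]
tool_rot: [0.656, 0.754, -0.0, -0.001]
force: [-0.4, 0.2, -1.8]
finger_gap: 0.448
gripper_force: 40.6
```

{"api": "step_arm", "payload": {"moves": [0, 0, 0, 0, 0, 0, 0, 0, 0, 0, 0, 0, 0, 0, 0, 0, 0, 0, 0, 0], "grip_force": 20}}

```text
t: 20.05
tcp_pos: [0.5483, -0.1555, 0.1399]
tool_rot: [0.656, 0.754, 0.0, 0.0]
force: [0.6, 0.1, -1.6]
finger_gap: 0.45
gripper_force: 40.6
```

```bash
python3 - <<'E'
from h import *
s=manip.sense();print(rk(s['tcp_pos']),s['force'],s['gripper_force']);d=fit();tube('side')
E
```

```text
[-0.10961637 -0.00019655  0.13987704] [ 0.552204    0.0643743  -1.58105909] 40.6042617559433
n, angles, (y,z) at x=0, blue s range (1202, array([49.1, -0.4]), array([-0.0013,  0.1669]), np.float64(-0.1706), np.float64(0.0299))
side 93 [197. 145.] mean [ 0.011 -0.015  0.188] min [ 0.    -0.023  0.172] max [0.027 0.005 0.199]
```

Grip force only drops when the fingers re-close, so I set the foot back on the mat, regrip slightly lower at 20 N with less pad overlap, and lift again.

{"api": "step_arm", "payload": {"moves": [0, 0, 0, -0.06, 0, 0, 0, 0, -0.1, 0, 0, 0, 0, -0.1, 0, 0.6, 0, 0, -0.1, 0, 0.6, 0, 0, -0.1, 0, 0.6, 0.003, -0.022, -0.095, 0, 0.6, 0.003, -0.022, -0.095, 0, 0, 0.003, -0.022, -0.095, 0, 0, 0.003, -0.022, -0.095, 0, 0, 0.003, -0.022, -0.095, 0, 0, 0.003, -0.022, -0.095, 0], "grip_force": 20}}

```text
t: 21.52
tcp_pos: [0.5488, -0.1601, 0.1206]
tool_rot: [0.656, 0.754, -0.0, 0.0]
force: [0.2, -1.3, 0.4]
finger_gap: 0.457
gripper_force: 21.3
```

```bash
python3 - <<'E'
from h import *
s=manip.sense();print(rk(s['tcp_pos']),s['force'],s['gripper_force']);d=fit();tube('side')
E
```

```text
[-0.11419471 -0.00014438  0.12059589] [ 0.24605197 -1.32766225  0.36171531] 21.26813292503357
n, angles, (y,z) at x=0, blue s range (1101, array([49.2, -0.7]), array([-0.0017,  0.1469]), np.float64(0.0148), np.float64(0.0315))
side 91 [198. 152.] mean [ 0.011 -0.015  0.168] min [ 0.001 -0.023  0.147] max [0.027 0.006 0.182]
```

{"api": "step_arm", "payload": {"moves": [0, 0.001, -0.005, 0.05, 0, 0, 0.002, -0.012, 0.12, 0, 0, 0.002, -0.012, 0.12, 0, 0, 0.002, -0.012, 0.12, 0]}}

```text
t: 22.12
tcp_pos: [0.549, -0.1622, 0.1447]
tool_rot: [0.656, 0.754, 0.0, 0.0]
force: [-0.4, 0.7, -2.6]
finger_gap: 0.46
gripper_force: 21.4
```

```bash
python3 - <<'E'
from h import *
s=manip.sense();print(rk(s['tcp_pos']),s['force'],s['gripper_force']);d=fit();tube('side')
E
```

```text
[-1.16294479e-01 -5.31911421e-05  1.44746132e-01] [-0.37544145  0.69182062 -2.55364897] 21.352233588695526
n, angles, (y,z) at x=0, blue s range (1269, array([51.3, -0.6]), array([-0.0014,  0.1659]), np.float64(0.0156), np.float64(0.0309))
side 97 [198. 146.] mean [ 0.014 -0.014  0.187] min [ 0.002 -0.023  0.168] max [0.032 0.005 0.2  ]
```

{"api": "step_arm", "payload": {"moves": [0.45, 0, 0, 0, 0, 0.45, 0, 0, 0, 0]}}

```text
t: 22.48
tcp_pos: [0.549, -0.1622, 0.1442]
tool_rot: [0.656, 0.754, -0.0, -0.0]
force: [-0.5, -0.3, -2.1]
finger_gap: 0.453
gripper_force: 21.4
```

{"api": "step_arm", "payload": {"moves": [0.46, 0, 0, 0, 0, 0.46, 0, 0, 0, 0]}}

```text
t: 22.72
tcp_pos: [0.5492, -0.1624, 0.1445]
tool_rot: [0.656, 0.754, 0.0, 0.0]
force: [0.0, -0.6, -1.2]
finger_gap: 0.462
gripper_force: 11.5
```

```bash
python3 - <<'E'
from h import *
s=manip.sense();print(rk(s['tcp_pos']),s['force'],s['gripper_force'],s['finger_gap']);d=fit();tube('side')
E
```

```text
[-0.11655252 -0.00021111  0.14454235] [ 0.00604037 -0.5864891  -1.22637903] 11.50858998298645 0.4616141335081665
n, angles, (y,z) at x=0, blue s range (1354, array([59.5, -0.4]), array([-0.0013,  0.1424]), np.float64(0.0286), np.float64(0.0442))
side 107 [205. 152.] mean [ 0.025 -0.013  0.17 ] min [ 0.015 -0.023  0.151] max [0.039 0.007 0.182]
```

At opening 0.46 the grip is 11 N and the tube pivots onto the ledge (59°). I raise the foot the rest of the way at that opening.

{"api": "step_arm", "payload": {"moves": [0.46, 0, 0, 0.04, 0, 0.46, 0, 0, 0.08, 0, 0.46, 0, 0, 0.12, 0, 0.46, 0, 0, 0.16, 0, 0.46, 0, 0, 0.2, 0, 0.46, 0, 0.003, 0.24, 0, 0.46, 0, 0.005, 0.27, 0, 0.46, 0, 0.005, 0.27, 0, 0.46, 0, 0.005, 0.27, 0]}}

```text
t: 23.95
tcp_pos: [0.5492, -0.1613, 0.1984]
tool_rot: [0.656, 0.754, 0.0, 0.0]
force: [0.7, 0.1, -2.2]
finger_gap: 0.461
gripper_force: 12.6
```

```bash
python3 - <<'E'
from h import *
s=manip.sense();print(rk(s['tcp_pos']),s['force'],s['gripper_force'],s['finger_gap']);d=fit();tube('side')
E
```

```text
[-0.1154675  -0.00031039  0.19843091] [ 0.68337813  0.08685765 -2.21475488] 12.612690478563309 0.4608475114525165
n, angles, (y,z) at x=0, blue s range (1804, array([86.3, -0.2]), array([-0.0012,  0.1355]), np.float64(-0.1273), np.float64(0.0689))
side 139 [218. 160.] mean [ 0.05  -0.01   0.153] min [ 0.043 -0.022  0.131] max [0.058 0.013 0.163]
```

{"api": "step_arm", "payload": {"moves": [0.46, -0.006, 0.04, 0.005, 0, 0.46, -0.012, 0.09, 0.008, 0, 0.46, -0.019, 0.14, 0.01, 0, 0.46, -0.026, 0.19, 0.012, 0, 0.46, -0.033, 0.24, 0.014, 0, 0.46, -0.039, 0.285, 0.016, 0, 0.46, -0.045, 0.325, 0.018, 0, 0.46, -0.049, 0.355, 0.02, 0, 0.46, -0.049, 0.355, 0.02, 0]}}

```text
t: 25.18
tcp_pos: [0.5393, -0.0895, 0.2026]
tool_rot: [0.656, 0.754, 0.0, -0.0]
force: [0.8, 1.2, 1.1]
finger_gap: 0.461
gripper_force: 12.7
```

```bash
python3 - <<'E'
from h import *
s=manip.sense();print(rk(s['tcp_pos']),s['force'],s['gripper_force'],s['finger_gap']);d=fit();tube('side')
E
```

```text
[-0.04299124 -0.00035666  0.20258902] [0.82968765 1.20640986 1.10267823] 12.74312138557434 0.46073101374953335
n, angles, (y,z) at x=0, blue s range (1882, array([86.1,  0.1]), array([-0.0013,  0.1358]), np.float64(-0.0792), np.float64(0.1311))
side 47 [160. 157.] mean [-0.071 -0.025  0.13 ] min [-0.121 -0.055  0.007] max [-0.046  0.05   0.188]
side 145 [253. 167.] mean [ 0.122 -0.01   0.158] min [ 0.115 -0.023  0.138] max [0.13  0.013 0.167]
```

{"api": "step_arm", "payload": {"moves": [0.46, 0, 0, 0.015, 0, 0.46, 0, 0, 0.03, 0, 0.46, 0, 0, 0.04, 0, 0.46, 0, 0, 0.04, 0, 0.46, 0, 0, 0.04, 0]}}

```text
t: 25.9
tcp_pos: [0.5393, -0.0904, 0.2105]
tool_rot: [0.656, 0.754, -0.0, 0.0]
force: [-0.8, 0.1, -0.4]
finger_gap: 0.466
gripper_force: 11.9
```

```bash
python3 - <<'E'
from h import *
s=manip.sense();print(rk(s['tcp_pos']),s['force'],s['gripper_force'],s['finger_gap']);d=fit();tube('side')
E
```

```text
[-0.04390257 -0.00027618  0.21053815] [-0.84714398  0.08776534 -0.43311169] 11.94607213139534 0.4659173210208905
n, angles, (y,z) at x=0, blue s range (1905, array([95.7, -0. ]), array([-0.0012,  0.1359]), np.float64(-0.0811), np.float64(0.1288))
side 28 [157. 153.] mean [-0.074 -0.027  0.144] min [-0.081 -0.054  0.129] max [-0.056 -0.02   0.195]
side 142 [254. 173.] mean [ 0.123 -0.01   0.138] min [ 0.115 -0.023  0.115] max [0.13  0.014 0.147]
```

The tube lies at 96°, foot about 84 mm before the ledge. I release and retreat upward.

{"api": "step_arm", "payload": {"moves": [0.5, 0, 0, 0, 0, 0.6, 0, 0, 0, 0, 1, 0, 0, 0, 0, 1, 0, 0, 0, 0, 1, 0, 0, 0.05, 0, 1, 0, 0, 0.2, 0, 1, 0, 0, 0.5, 0, 1, 0, 0, 0.75, 0, 1, 0, 0, 0.75, 0]}}

```text
t: 27.12
tcp_pos: [0.5413, -0.091, 0.366]
tool_rot: [0.656, 0.754, 0.002, 0.006]
force: [-0.1, 0.4, -0.9]
finger_gap: 1.003
gripper_force: 0.0
```

```bash
python3 - <<'E'
from h import *
s=manip.sense();print(s['t'],rk(s['tcp_pos']),s['force'],s['finger_gap']);d=fit();tube('side')
W=cloud(d);P=W[seg(d,'orange')&(abs(W[...,0]-.6)<.05)&(abs(W[...,1]-.18)<.05)];print('orange',len(P),P.mean(0))
e=np.load('side0.npz');W=cloud(e);P=W[seg(e,'orange')&(abs(W[...,0]-.6)<.05)&(abs(W[...,1]-.18)<.05)];print('orange0',len(P),P.mean(0))
cv2.imwrite('pics/s7.png',cv2.resize(d['color'][60:240,80:320],(800,600)))
E
```

```text
27.125 [-0.04467848 -0.00217741  0.36597656] [-0.12778782  0.432065   -0.94366505] 1.002769282181601
n, angles, (y,z) at x=0, blue s range (2286, array([97.3,  0.1]), array([-0.0013,  0.1364]), np.float64(-0.0825), np.float64(0.1295))
side 218 [160. 142.] mean [-0.072 -0.011  0.161] min [-0.081 -0.029  0.13 ] max [-0.064  0.021  0.176]
side 146 [254. 174.] mean [ 0.123 -0.01   0.135] min [ 0.115 -0.023  0.112] max [0.131 0.013 0.144]
orange 74 [0.61010859 0.19000573 0.02592865]
orange0 73 [0.61032902 0.19015784 0.02607783]
```

View pics/s7.png

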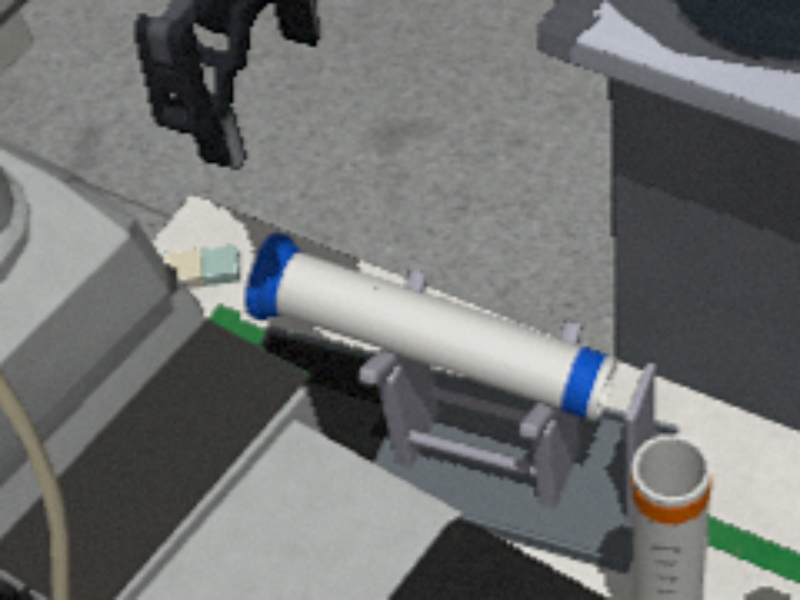

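The blue tube lies in both notches: foot at (270,280), mouth at (605,385), about 15 mm short of the stop. The gripper is clear and the orange cylinder has not moved. I hand in.

```bash
python3 -c "
from station import manip
print(manip.sign_off())"
```

```text
the job is handed in; nothing more can be done
None
```

I handed the job in at about 27 s: the blue cylinder was leaned on the tall ledge and let go, then regripped near the foot and laid in both notches at 97°, with its foot about 83 mm before the tall ledge and the orange cylinder unmoved; the sign-off returned no verdict.

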